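Put the abrasive wheels away under their dust cover

TASK

Put the three loose abrasive wheels away on the stand with the tall spindle: the large one first, at the bottom, then the medium one, then the small one, each threaded over the spindle and lying flat on the one before, then put the metal dust cover over the stack so that its rim stands flat on the wooden base, inside the raised edge. Abrasive wheels crack, so set each one down rather than letting it fall, and leave the round steel block, the jar and the hammer where they are.

Things in the scene. Friction and masses are not known exactly. Their poses are not given: they have to be found in the camera images.
- stand: fixed wheel stand with the TALL spindle: dark round wooden base 132 mm across, 14 mm thick, with a raised lip round its edge (120 mm across inside, top 19 mm above the table), and an upright steel spindle in the middle, 10 mm thick with a blunt-pointed top, 50 mm above the base (top 64 mm above the table). Origin: centre of its underside, on the table; z up along the spindle.
- low_stand: another fixed stand with the same base and lip, but a short spindle, only 14 mm above the base. Not used. Origin: centre of its underside.
- wheel_large: large abrasive wheel: flat grey ring, 66 mm across, 18 mm thick, with a 24 mm bore, about 0.12 kg. The three wheels look alike but for size. Lies flat on the table at the start. Origin: centre of its underside, z up along its axis. Seated on the base, its origin is 14 mm above the table.
- wheel_medium: as the large one, but 54 mm across, 15 mm thick, bore 24 mm, about 0.07 kg. Lies flat on the table at the start. Origin: centre of its underside, z up. In its place in the stack its origin is 32 mm above the table.
- wheel_small: as the large one, but 42 mm across, 12 mm thick, bore 24 mm, about 0.035 kg. Lies flat on the table at the start. Origin: centre of its underside, z up. In its place in the stack its origin is 47 mm above the table, its top 59 mm.
- cover: dust cover: upside-down aluminium cup, 98 mm across, 58 mm high, wall and top 4 mm thick (54 mm deep inside), about 0.25 kg; on top a dark wooden bar handle, 50 mm along its x, 14 mm wide along its y, from 58 to 84 mm above the rim. Starts rim down on the table. Origin: centre of the rim's plane, z up. Seated, the rim is 14 mm above the table; it gets there only if the wheels are fully down.
- bench_block: loose solid round steel block without a hole, 60 mm across, 20 mm high, 0.45 kg; must stay where it is. Origin: centre of its underside.
- jar: loose amber glass jar with a dark lid, 48 mm across, 62 mm high; must stay where it is. Origin: centre of its underside.
- hammer: loose hammer lying flat, 220 mm long along its x (handle towards -x); must stay where it is. Lies far to the robot's right, clear of the work. Origin: on the table under its middle.
Things that resemble listed ones, but are neither listed nor needed, are in the scene too. Leave any orange look-alike of the wheel_small alone. Leave any pink look-alike of the wheel_large alone.

How it is judged:
On the way, in this order (a step that is already met when the one before it is completed fails the run):
1. the large wheel lies flat on the base of the tall-spindle stand, around the spindle (horizontal distance between wheel_large and stand below 0.01 m and z of wheel_large in the frame of stand between 0.011 and 0.017 m and angle between wheel_large's own z axis and vertical below 0.08 rad and linear speed of wheel_large below 0.03 m/s), for 0.2 s.
2. the medium wheel lies flat on the large one, around the spindle (all of step 1 and horizontal distance between wheel_medium and stand below 0.01 m and z of wheel_medium in the frame of stand between 0.029 and 0.035 m and angle between wheel_medium's own z axis and vertical below 0.08 rad and linear speed of wheel_medium below 0.03 m/s), for 0.2 s.
3. the small wheel lies flat on the medium one, around the spindle (all of step 2 and horizontal distance between wheel_small and stand below 0.01 m and z of wheel_small in the frame of stand between 0.044 and 0.05 m and angle between wheel_small's own z axis and vertical below 0.08 rad and linear speed of wheel_small below 0.03 m/s), for 0.2 s.
4. the cover stands flat on the base, inside its lip, over the three wheels (all of step 3 and horizontal distance between cover and stand below 0.013 m and z of cover in the frame of stand between 0.011 and 0.0165 m and angle between cover's own z axis and vertical below 0.04 rad and linear speed of cover below 0.03 m/s), for 0.2 s.
At the end, for the whole second after the job is handed in: Large, medium, small wheel stacked flat in that order on the tall-spindle stand (within 10 mm of its axis, 3 mm of height, 0.08 rad), cover over them, rim on the base (13 mm off-axis, 2.5 mm, 0.04 rad), all at rest; block, jar and hammer within 20 mm of their start (all of step 4 and distance of each of bench_block, jar, hammer from where it was at the start of the episode below 0.02 m); the robot touches nothing.
It fails at once if the large wheel falls (faster than 0.6 m/s while the fingers do not hold it) (linear speed of wheel_large above 0.6 m/s and contact force between wheel_large and the fingers below 0.2 N).
It fails at once if the medium wheel falls (faster than 0.6 m/s while the fingers do not hold it) (linear speed of wheel_medium above 0.6 m/s and contact force between wheel_medium and the fingers below 0.2 N).
It fails at once if the small wheel falls (faster than 0.6 m/s while the fingers do not hold it) (linear speed of wheel_small above 0.6 m/s and contact force between wheel_small and the fingers below 0.2 N).
It fails at once if the steel block, the jar or the hammer is moved by more than 20 mm (distance of any of bench_block, jar, hammer from where it was at the start of the episode above 0.02 m).
It also fails if it takes over 115 s, if anything falls off the work surface, if the arm or the gripper's body presses on something with over 40 N, if the wrist force passes 120 N, or if a joint passes its speed limit or range.

ROBOT

A 6-joint arm with a two-finger parallel gripper is mounted at the origin on the work surface. World frame = base frame: x ahead of the robot, y to its left, z up, the work surface at z = 0. Lengths are in m, angles in rad, forces in N, time in s.
With the tool pointing down it reaches from about 0.3 to 0.875 m from the base axis. Payload 4.2 kg.
Tool frame: the origin (TCP) lies midway between the tips of the shut fingers; the grasp point (between the pads) lies behind it (grip_point_offset is the z of the grasp point in the tool frame, in m); z points along the fingers, y is the line along which they close (so a half turn about z gives the same grasp; the last joint's range is limited). The gripper opens to 85 mm and grips with 20 to 120 N. Pads are 22 mm wide; open, the fingers measure 114 mm over their backs; the gripper's body (76 mm by 85 mm) begins 54 mm behind the grasp point. The pads swing forward as they close: fully open they stand 13 mm farther back than shut.
Start: joints at [-1.163, 0.32, 1.565, -0, 1.257, -0.02], TCP at [0.239, -0.523, 0.231] pointing down, gripper open.
Joint ranges: [-3.11, 3.11], [-0.84, 2.01], [0.21, 2.61], [-1.34, 4.49], [0.05, 2.63], [-2.56, 2.56]. Speed limits (rad/s): [2.57, 2.57, 3.14, 3.14, 3.14, 3.14].

INTERFACE

Orientations are given as a 3x3 rotation matrix whose columns are the frame's x, y, z axes.
In Python, from station import get_state, get_image, get_calibration, hand_in, grip_point_offset gives the robot as it stands.
- The arm moves only by the tool play_rows, never from a script. Its argument "deltas" is one flat list of numbers, 6 for each row, row after row: the shift along the tool's x, y, z each as a share of 0.25 m, from -1 to 1, then the turn, a rotation vector about the tool's x, y, z each as a share of 60 degrees, from -1 to 1. In form: [tx, ty, tz, ax, ay, az, tx, ty, tz, ax, ay, az, ...]. A call has 1 to 12 rows; each row is the pose to reach, as a shift and turn from the pose commanded when the call began, along the tool's axes at that moment; what a row does not reach only later rows make up. A row lasts 1/12 s, in which the tool goes at most 41.7 mm and 7.16 degrees, less where a joint would pass 70% of its speed; a pose out of reach is approached as far as the arm can. A call with a number of a shift or a turn outside -1 to 1 is refused whole. A call with a gripper value outside its range is refused whole. "jaw" is the opening, from 0 (shut) to 1 (fully open), set as the call begins (left out, the last holds). The fingers move at their own pace and stop on an object; "squeeze" is the grip in N (left out, the last holds). Time passes only in rows, so rows that repeat a pose let the fingers close. It gives the time, the measured TCP pose, the force, the opening and the grip force at its end, in the units of the state.
- get_state(): the state, without advancing time (a new reading comes with each control period).
- get_image(name): name is "scene" or "top" or "wrist"; returns (picture, depth): 400x640x3 uint8, red, green, blue; 400x640 float32, m along the optical axis (not along the pixel's ray), 0 where there is no reading.
- get_calibration(name): a dict with "fx", "fy", "cx", "cy" (pixels), "D" ([k1, k2, p1, p2, k3] as OpenCV has them; the pictures are not rectified), "view" (4x4, takes a point from world to camera coordinates); the wrist camera has in their place "hand_eye" (4x4, takes a point from camera to tool coordinates, whose origin is the TCP and whose axes are the flange's). Camera axes: x right, y down, z forward; pixel columns grow to the right and rows downward; lengths in m; the calibration is good to about 2 mm. A picture is of the moment at which its call begins: read the wrist's pose just before it. get_calibration takes no time and is no camera call.
- hand_in(): hands the job in; it is judged then, once.
The state is a dict: "clock": time; "joint_pos": joint angles; "qvel": joint speeds; "tau": joint torques, N m; "tool_pos": TCP position; "ee_rot": TCP orientation; "force": force on the tool from outside, world axes, zero at the start; "wrist_torque": the same for the moment, N m; "grip_width": finger opening in m; "grip_force": force on a finger pad.
Only numpy, scipy, OpenCV 4.12 (cv2) and the standard library are available. Lean on these libraries where they do the work, as an engineer would, in place of code of your own. Each camera call takes 0.05 s, during which the arm holds its last target. There are 200 camera calls.

## Working session

There is one attempt and no reset: what is moved stays moved. The work goes in short steps, Python scripts to look and compute and a tool call to move; the robot and the scene stay as the last step left them, time stands still between calls to the robot, and variables do not carry over. Pictures are saved under pics/ and viewed, at most 14 in all, crops included, and the job is handed in when it is done.

Besides the shell and the picture viewer there is one more tool, called after "Call:" as name(argument=value, ...), one argument or row to a line, values as JSON. play_rows: Moves the arm, as the interface text tells. Its arguments: {"type":"object","properties":{"deltas":{"type":"array"},"jaw":{"type":"number"},"squeeze":{"type":"number"}},"required":["deltas"]}

```bash
mkdir -p pics; ls
python3 - <<'E'
from station import *
import cv2,numpy as np
print(get_state(), grip_point_offset)
for n in("scene","top"):
    im,d=get_image(n); cv2.imwrite(f"pics/{n}0.png",im[:,:,::-1]); np.savez(f"{n}0.npz",im=im,d=d); print(n,get_calibration(n))
print(get_calibration("wrist"))
E
```

```text
pics
{'clock': 0.0, 'joint_pos': array([-1.16299651e+00,  3.20310918e-01,  1.56564801e+00, -4.10643652e-05,
        1.25737944e+00, -1.99517916e-02]), 'qvel': array([-0.00103515,  0.00179117, -0.00165943,  0.00080387, -0.00041159,
       -0.00170608]), 'tau': array([-3.13977362e-03, -4.15531254e+01, -2.34163928e+01, -4.12075724e-05,
        8.28875578e-03, -1.98293316e-05]), 'tool_pos': array([ 0.23835875, -0.52276771,  0.23048336]), 'ee_rot': array([[ 9.09895474e-01,  4.14836951e-01, -7.28194067e-04],
       [ 4.14837590e-01, -9.09894090e-01,  1.58706519e-03],
       [-4.20619392e-06, -1.74614570e-03, -9.99998475e-01]]), 'force': array([0.08567569, 0.43193723, 0.37736347]), 'wrist_torque': array([-0.01451499,  0.01812595, -0.04749306]), 'grip_force': 0.0, 'grip_width': 0.08543788960016638} -0.0187
scene {'fx': 433.6103065951635, 'fy': 433.6103065951635, 'cx': 317.940219337117, 'cy': 193.75916733281701, 'D': array([0.01059376, 0.        , 0.        , 0.        , 0.        ]), 'view': array([[-0.69991213,  0.71406994,  0.01507101,  0.46226691],
       [ 0.56679118,  0.56814564, -0.596
[... 420 characters left out ...]
  0.01195404, -0.07496099,  0.56778274],
       [ 0.07466451, -0.02357189, -0.99693008,  0.97647577],
       [ 0.        ,  0.        ,  0.        ,  1.        ]])}
{'fx': 340.2630427511084, 'fy': 340.2630427511084, 'cx': 320.03567076095794, 'cy': 200.23603871738223, 'D': array([-0.06614349,  0.        ,  0.        ,  0.        ,  0.        ]), 'hand_eye': array([[ 1.24088599e-04, -9.63136960e-01, -2.69011487e-01,
         6.88674462e-02],
       [ 9.99999068e-01, -2.46183165e-04,  1.34268091e-03,
         2.26286336e-04],
       [-1.35941171e-03, -2.69011403e-01,  9.63136032e-01,
        -1.42624419e-01],
       [ 0.00000000e+00,  0.00000000e+00,  0.00000000e+00,
         1.00000000e+00]])}
```

View pics/top0.png

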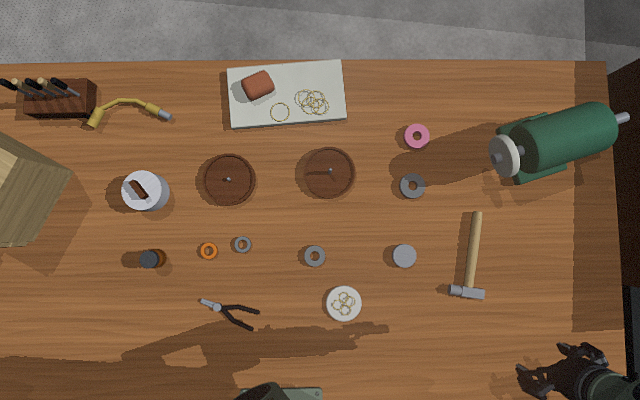

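View pics/scene0.png

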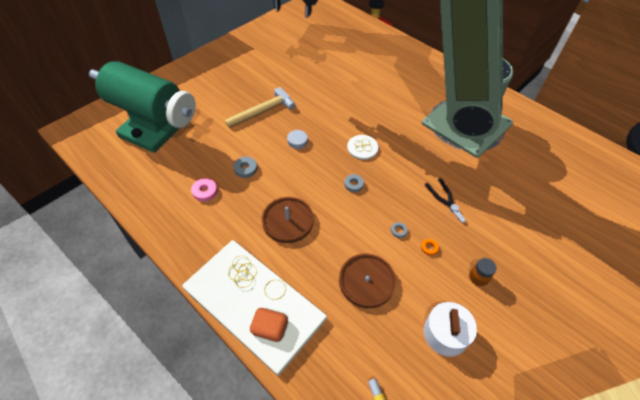

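The pictures show the tall stand at top (329,172) / scene (287,213), since its spindle casts the long shadow. The low stand is at top (229,180). The wheels are large (412,186), medium (314,256) and small (242,244). The cover is at (146,190), and the steel block at (404,256) has no hole.

```bash
cat > h.py <<'E'
import numpy as np,cv2
from station import *
def K(c): return np.array([[c['fx'],0,c['cx']],[0,c['fy'],c['cy']],[0,0,1]])
def T_cw(name,st=None):
    c=get_calibration(name)
    if name!='wrist': return np.linalg.inv(c['view'])
    T=np.eye(4);T[:3,:3]=st['ee_rot'];T[:3,3]=st['tool_pos'];return T@c['hand_eye']
def cloud(name,d,st=None):
    c=get_calibration(name);h,w=d.shape
    uv=np.stack(np.meshgrid(np.arange(w),np.arange(h)),-1).reshape(-1,1,2).astype(float)
    n=cv2.undistortPoints(uv,K(c),np.array(c['D'])).reshape(h,w,2)
    P=np.concatenate([n*d[...,None],d[...,None]],-1);T=T_cw(name,st)
    P=P@T[:3,:3].T+T[:3,3];P[d<=0]=np.nan;return P
def circ(xy):
    (x,y),r=cv2.minEnclosingCircle(xy.astype(np.float32));return x,y,r
def tri(obs): # obs: list of (name,(u,v),st) -> point
    A=np.zeros((3,3));b=np.zeros(3)
    for n,p,st in obs:
        c=get_calibration(n);q=cv2.undistortPoints(np.array([[p]],float),K(c),np.array(c['D'])).ravel()
        T=T_cw(n,st);r=T[:3,:3]@[q[0],q[1],1];r/=np.linalg.norm(r);M=np.eye(3)-np.outer(r,r);A+=M;b+=M@T[:3,3]
    return np.linalg.solve(A,b)
E
python3 - <<'E'
from h import *
obj=dict(stand=((329,172),(287,213)),low=((229,180),(367,280)),large=((412,186),(245,167)),med=((314,256),(354,184)),small=((242,244),(399,230)),cover=((146,190),(450,330)),block=((404,256),(297,139)),jar=((150,259),(484,270)))
C={n:(lambda z:(cloud(n,z['d'])))(np.load(n+'0.npz')) for n in('top','scene')}
for k,v in obj.items():
    t=tri([('top',v[0],None),('scene',v[1],None)])
    print(k,'tri',t.round(3))
    for n in C:
        P=C[n].reshape(-1,3);m=(np.hypot(*(P[:,:2]-t[:2]).T)<.08)&(P[:,2]>.006);q=P[m]
        if len(q)<5: print(n,len(q));continue
        hi=np.percentile(q[:,2],[50,90,99]);top=q[np.abs(q[:,2]-np.percentile(q[:,2],75))<.005]
        print('  ',n,len(q),'z',hi.round(4),'circ top',np.round(circ(top[:,:2]),4),'all',np.round(circ(q[:,:2]),4))
E
```

```text
stand tri [ 0.64  -0.129  0.036]
   top 2110 z [0.0157 0.0202 0.0244] circ top [ 0.6419 -0.1295  0.067 ] all [ 0.6392 -0.1326  0.0708]
   scene 1874 z [0.0155 0.0203 0.0496] circ top [ 0.6426 -0.1299  0.0674] all [ 0.6379 -0.132   0.0726]
low tri [0.625 0.128 0.008]
   top 2178 z [0.0155 0.0201 0.0235] circ top [0.6272 0.1275 0.0675] all [0.6195 0.1359 0.0783]
   scene 2443 z [0.0153 0.0198 0.023 ] circ top [0.6267 0.1264 0.0676] all [0.6319 0.1238 0.0718]
large tri [ 0.605 -0.344  0.007]
   top 503 z [0.0187 0.0212 0.0228] circ top [ 0.6055 -0.3429  0.0333] all [ 0.6041 -0.3391  0.0774]
   scene 390 z [0.0184 0.0212 0.0233] circ top [ 0.6048 -0.3413  0.0351] all [ 0.6108 -0.326   0.0573]
med tri [ 0.428 -0.088  0.002]
   top 301 z [0.0158 0.0184 0.02  ] circ top [ 0.4301 -0.0887  0.027 ] all [ 0.4235 -0.0903  0.0735]
   scene 247 z [0.0154 0.0178 0.0202] circ top [ 0.4309 -0.0893  0.0284] all [ 0.4085 -0.0885  0.0505]
small tri [0.462 0.095 0.006]
   top 219 z [0.0126 0.015  0.0174] circ top [0.4569 0.1239 0.0513] all [0.4676 0.1118 0.0671]
   scene 205 z [0.0121 0.0147 0.0164] circ top [0.4564 0.1236 0.0514] all [0.4752 0.1225 0.064 ]
cover tri [0.599 0.333 0.029]
   top 1564 z [0.0586 0.0722 0.0867] circ top [0.5986 0.3308 0.0509] all [0.5895 0.3334 0.0712]
   scene 2137 z [0.0578 0.0714 0.0857] circ top [0.5965 0.3326 0.0503] all [0.5929 0.3184 0.0634]
block tri [ 0.425 -0.318  0.007]
   top 479 z [0.0209 0.0232 0.0254] circ top [ 0.4274 -0.3164  0.0302] all [ 0.4152 -0.3278  0.0734]
   scene 306 z [0.0204 0.0227 0.0247] circ top [ 0.4284 -0.3158  0.0311] all [ 0.4196 -0.3166  0.0767]
jar tri [0.43  0.312 0.043]
   top 435 z [0.0611 0.0644 0.0665] circ top [0.4288 0.3098 0.0224] all [0.4256 0.3319 0.0578]
   scene 546 z [0.0564 0.0639 0.0658] circ top [0.4287 0.3112 0.023 ] all [0.4537 0.3008 0.0497]
```

Call:
play_rows(
  deltas=[0.8, 0, 0, 0, 0, -1, 0.8, 0, 0, 0, 0, -1, 0.8, 0, 0, 0, 0, -1, 0.8, 0, 0, 0, 0, -1, 0.8, 0, 0, 0, 0, -1, 0.8, 0, 0, 0, 0, -1, 0.8, 0, 0, 0, 0, -1, 0.8, 0, 0, 0, 0, -1, 0.8, 0, 0, 0, 0, -1, 0.8, 0, 0, 0, 0, -1],
  jaw=1,
  squeeze=40,
)

```text
clock: 0.93
tool_pos: [0.4205, -0.4399, 0.2307]
ee_rot: [[0.095, 0.996, -0.001], [0.996, -0.095, 0.001], [0.001, -0.001, -1.0]]
force: [-0.5, -0.6, 0.4]
grip_width: 0.0852
grip_force: 0.0
```

```bash
cat >> h.py <<'E'
def go(x=None,y=None,z=None,yaw=90.,st=None):
    "moves (shares) to reach world x,y,z with tool x axis at yaw, tool pointing down"
    from scipy.spatial.transform import Rotation as Ro
    st=st or get_state();R=st['ee_rot'];p=st['tool_pos']
    t=np.array([p[i] if v is None else v for i,v in enumerate((x,y,z))])
    a=np.radians(yaw);G=np.array([[np.cos(a),np.sin(a),0],[np.sin(a),-np.cos(a),0],[0,0,-1]])
    s=R.T@(t-p)/.25;r=np.degrees(Ro.from_matrix(R.T@G).as_rotvec())/60
    print('at',p.round(4),'clock',round(st['clock'],2),'j',st['joint_pos'].round(2),'w',round(st['grip_width'],4),'->',s.round(4),r.round(4))
E
python3 -c "
from h import *
go(.605,-.342,.2)"
```

```text
at [ 0.4205 -0.4399  0.2307] clock 0.93 j [-0.83  0.37  1.48 -0.    1.28 -0.73] w 0.0852 -> [0.4596 0.6977 0.1227] [-0.0008 -0.0007 -0.0905]
```

Call:
play_rows(
  deltas=[0.46, 0.7, 0.12, 0, 0, -0.09, 0.46, 0.7, 0.12, 0, 0, -0.09, 0.46, 0.7, 0.12, 0, 0, -0.09, 0.46, 0.7, 0.12, 0, 0, -0.09, 0.46, 0.7, 0.12, 0, 0, -0.09, 0.46, 0.7, 0.12, 0, 0, -0.09, 0.46, 0.7, 0.12, 0, 0, -0.09, 0.46, 0.7, 0.12, 0, 0, -0.09, 0.46, 0.7, 0.12, 0, 0, -0.09],
)

```text
clock: 1.68
tool_pos: [0.6045, -0.3434, 0.2016]
ee_rot: [[0.003, 1.0, -0.001], [1.0, -0.003, -0.0], [-0.0, -0.001, -1.0]]
force: [-0.2, 0.1, -0.6]
grip_width: 0.0854
grip_force: 0.0
```

```bash
cat >> h.py <<'E'
def wr(name,save=True):
    st=get_state();im,d=get_image('wrist');cv2.imwrite(f'pics/{name}.png',im[:,:,::-1]);np.savez(name,im=im,d=d)
    return st,im,cloud('wrist',d,st)
def ring(P,c,rad,zlo,zhi):
    q=P.reshape(-1,3);q=q[(np.hypot(*(q[:,:2]-c).T)<rad)&(q[:,2]>zlo)&(q[:,2]<zhi)]
    print(len(q),'z',np.percentile(q[:,2],[5,50,95]).round(4),'circ',np.round(circ(q[:,:2]),4),'mean',q[:,:2].mean(0).round(4))
E
python3 -c "
from h import *
st,im,P=wr('w1')
ring(P,[.605,-.342],.045,.013,.024)
go(.605,-.342,.05,st=st)"
```

```text
2976 z [0.0167 0.0181 0.0193] circ [ 0.6071 -0.3422  0.0331] mean [ 0.6068 -0.3414]
at [ 0.6045 -0.3434  0.2016] clock 1.68 j [-0.53  0.53  1.3  -0.    1.31 -0.53] w 0.0854 -> [0.0059 0.0021 0.6062] [-0.0005  0.0004 -0.0032]
```

View pics/w1.png

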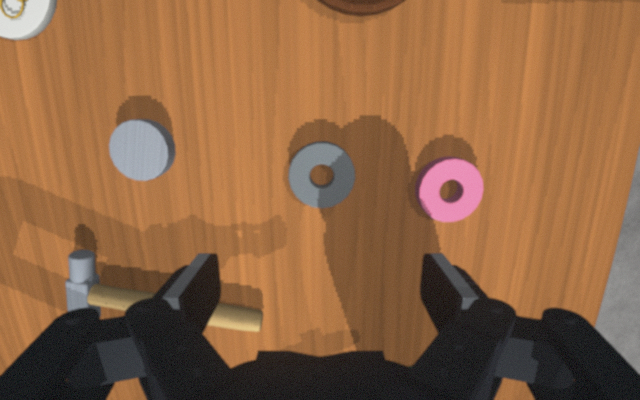

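The wrist view shows the large wheel at (321,175), its bore clearly visible, and the pink look-alike and steel block well away from it. The depth gives its centre as (0.607, -0.342) and its top at 18 mm, as expected.

Call:
play_rows(
  deltas=[0.0, 0.01, 0.3, 0, 0, 0, 0.0, 0.01, 0.5, 0, 0, 0, 0.0, 0.01, 0.6, 0, 0, 0, 0.0, 0.01, 0.6, 0, 0, 0, 0.0, 0.01, 0.6, 0, 0, 0, 0.0, 0.01, 0.6, 0, 0, 0, 0.0, 0.01, 0.6, 0, 0, 0],
)

```text
clock: 2.32
tool_pos: [0.6091, -0.3441, 0.054]
ee_rot: [[0.003, 1.0, 0.004], [1.0, -0.003, -0.002], [-0.002, 0.004, -1.0]]
force: [-0.5, 0.8, 0.2]
grip_width: 0.0854
grip_force: 0.0
```

```bash
python3 -c "
from h import *
st,im,P=wr('w2')
ring(P,[.605,-.342],.036,.013,.022)
L=(P-st['tool_pos'])@st['ee_rot'];m=(np.abs(L[...,1])>.035)&(np.abs(L[...,1])<.062)&(np.abs(L[...,0])<.013)&(L[...,2]<.02)&(L[...,2]>-.06)
q=L[m];print(len(q),[np.percentile(q[s*q[:,1]>0],[2,50,98],axis=0).round(4) for s in(1,-1)])
go(.6065,-.342,-.002,st=st)"
```

```text
8755 z [0.0167 0.0181 0.0191] circ [ 0.6068 -0.3417  0.0329] mean [ 0.6066 -0.3399]
7139 [array([[-0.0095,  0.0432, -0.0594],
       [ 0.0073,  0.044 , -0.038 ],
       [ 0.0123,  0.0597, -0.0157]]), array([[-0.0095, -0.0594, -0.0594],
       [ 0.0073, -0.0423, -0.0383],
       [ 0.0123, -0.0414, -0.0158]])]
at [ 0.6091 -0.3441  0.054 ] clock 2.32 j [-0.53  0.65  1.48 -0.    1.01 -0.53] w 0.0854 -> [ 0.0088 -0.0114  0.2241] [ 0.0037  0.0022 -0.0027]
```

Call:
play_rows(
  deltas=[0.006, 0, 0.07, 0, 0, 0, 0.006, 0, 0.14, 0, 0, 0, 0.006, 0, 0.19, 0, 0, 0, 0.006, 0, 0.215, 0, 0, 0, 0.006, 0, 0.215, 0, 0, 0, 0.006, 0, 0.215, 0, 0, 0, 0.006, 0, 0.215, 0, 0, 0],
)

```text
clock: 2.95
tool_pos: [0.6091, -0.3415, -0.0011]
ee_rot: [[0.002, 1.0, 0.002], [1.0, -0.002, -0.001], [-0.001, 0.002, -1.0]]
force: [-0.1, 0.8, -0.7]
grip_width: 0.0854
grip_force: 0.0
```

Call:
play_rows(
  deltas=[0, 0, 0, 0, 0, 0, 0, 0, 0, 0, 0, 0, 0, 0, 0, 0, 0, 0, 0, 0, 0, 0, 0, 0, 0, 0, 0, 0, 0, 0, 0, 0, 0, 0, 0, 0, 0, 0, 0, 0, 0, 0, 0, 0, 0, 0, 0, 0],
  jaw=0.5,
  squeeze=30,
)

```text
clock: 3.62
tool_pos: [0.6087, -0.3413, -0.0012]
ee_rot: [[0.002, 1.0, 0.001], [1.0, -0.002, -0.001], [-0.001, 0.001, -1.0]]
force: [-1.7, 0.4, 4.9]
grip_width: 0.0636
grip_force: 34.1
```

Call:
play_rows(
  deltas=[0, 0, -0.03, 0, 0, 0, 0, 0, -0.08, 0, 0, 0, 0, 0, -0.16, 0, 0, 0, 0, 0, -0.26, 0, 0, 0, 0, 0, -0.36, 0, 0, 0, 0, 0, -0.44, 0, 0, 0, 0, 0, -0.5, 0, 0, 0, 0, 0, -0.52, 0, 0, 0, 0, 0, -0.52, 0, 0, 0, 0, 0, -0.52, 0, 0, 0],
  jaw=0.4,
  squeeze=40,
)

```text
clock: 4.45
tool_pos: [0.6078, -0.3407, 0.1272]
ee_rot: [[0.002, 1.0, -0.001], [1.0, -0.002, 0.0], [0.0, -0.001, -1.0]]
force: [-0.1, -0.4, -2.2]
grip_width: 0.0633
grip_force: 45.5
```

```bash
python3 -c "
from h import *
st,im,P=wr('w3')
L=(P-st['tool_pos'])@st['ee_rot'];q=L.reshape(-1,3)
q=q[(np.abs(q[:,1])<.031)&(np.abs(q[:,0])<.04)&(q[:,2]>-.05)&(q[:,2]<.03)]
top=q[np.abs(q[:,2]-np.median(q[:,2]))<.004]
A=np.c_[top[:,:2],np.ones(len(top))];print(len(q),len(top),'wheel top z in tool',np.linalg.lstsq(A,top[:,2],rcond=None)[0].round(4),np.percentile(top,[0.5,99.5],axis=0).round(4))
go(.642,-.130,.13,st=st)
im,d=get_image('top');P=cloud('top',d).reshape(-1,3);
for n in('top','scene'):
    im,d=get_image(n);P=cloud(n,d).reshape(-1,3);q=P[(np.hypot(P[:,0]-.642,P[:,1]+.13)<.03)&(P[:,2]>.035)&(P[:,2]<.07)];print(n,len(q),q.mean(0).round(4),q[:,2].max())
"
```

```text
18340 15932 wheel top z in tool [ 0.0028  0.0012 -0.0191] [[-0.0309 -0.0308 -0.021 ]
 [ 0.0319  0.0304 -0.0157]]
at [ 0.6078 -0.3407  0.1272] clock 4.45 j [-0.53  0.58  1.4  -0.    1.16 -0.53] w 0.0633 -> [ 0.8432  0.1353 -0.0111] [-0.0007 -0.0004 -0.0015]
top 17 [ 0.6406 -0.1288  0.0581] 0.06607899412062612
scene 34 [ 0.6438 -0.1276  0.0507] 0.06492967603153088
```

View pics/w3.png

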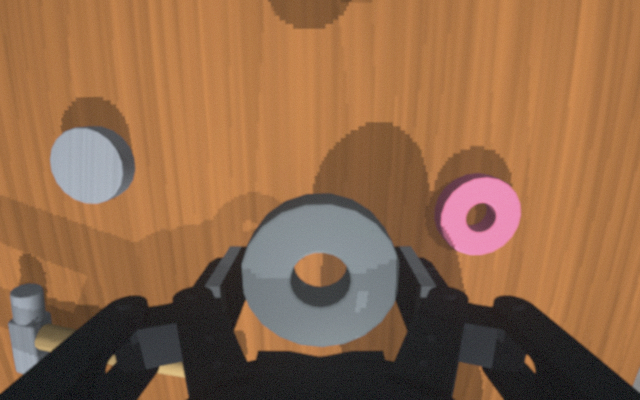

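The wheel is held flat, with its bore at (320,275) and its axis within about 1 mm of the tool's.

Call:
play_rows(
  deltas=[0.05, 0.01, 0, 0, 0, 0, 0.15, 0.03, 0, 0, 0, 0, 0.28, 0.05, 0, 0, 0, 0, 0.42, 0.07, 0, 0, 0, 0, 0.56, 0.09, 0, 0, 0, 0, 0.69, 0.11, 0, 0, 0, 0, 0.79, 0.13, 0, 0, 0, 0, 0.84, 0.137, 0, 0, 0, 0, 0.845, 0.137, 0, 0, 0, 0, 0.845, 0.137, 0, 0, 0, 0, 0.845, 0.137, 0, 0, 0, 0],
)

```text
clock: 5.57
tool_pos: [0.6426, -0.1308, 0.1274]
ee_rot: [[0.002, 1.0, -0.0], [1.0, -0.002, -0.001], [-0.001, -0.0, -1.0]]
force: [0.3, -0.2, -2.2]
grip_width: 0.0634
grip_force: 45.5
```

```bash
python3 -c "
from h import *
st,im,P=wr('w4')
go(.642,-.129,.014,st=st)
q=P.reshape(-1,3);q=q[(np.hypot(q[:,0]-.642,q[:,1]+.129)<.08)&(q[:,2]>.017)&(q[:,2]<.022)];print('lip',len(q));ring(P,[.642,-.129],.08,.0165,.023)
"
```

```text
at [ 0.6426 -0.1308  0.1274] clock 5.57 j [-0.22  0.52  1.51 -0.    1.11 -0.22] w 0.0634 -> [ 0.0077 -0.0021  0.4535] [-0.0004  0.0008 -0.002 ]
lip 3447
3496 z [0.0177 0.0191 0.0202] circ [ 0.6431 -0.1288  0.067 ] mean [ 0.6429 -0.1124]
```

View pics/w4.png

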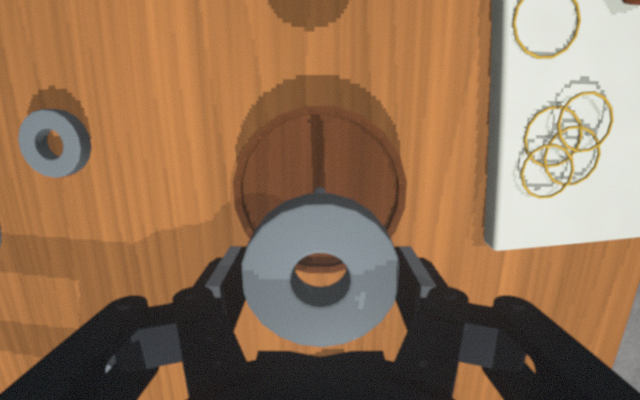

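The stand is directly ahead of the held wheel; its centre is (0.643, -0.129) and the spindle tip shows at (319,190). I'll descend.

Call:
play_rows(
  deltas=[0.007, 0, 0.02, 0, 0, 0, 0.007, 0, 0.07, 0, 0, 0, 0.007, 0, 0.12, 0, 0, 0, 0.007, 0, 0.17, 0, 0, 0, 0.007, 0, 0.22, 0, 0, 0, 0.007, 0, 0.27, 0, 0, 0, 0.007, 0, 0.32, 0, 0, 0, 0.007, 0, 0.36, 0, 0, 0, 0.007, 0, 0.39, 0, 0, 0, 0.007, 0, 0.41, 0, 0, 0, 0.007, 0, 0.42, 0, 0, 0, 0.007, 0, 0.42, 0, 0, 0],
)

```text
clock: 6.62
tool_pos: [0.6427, -0.1281, 0.0221]
ee_rot: [[0.002, 1.0, -0.0], [1.0, -0.002, 0.0], [0.0, -0.0, -1.0]]
force: [-0.3, 0.8, -1.0]
grip_width: 0.0634
grip_force: 45.5
```

Call:
play_rows(
  deltas=[0, 0, 0.01, 0, 0, 0, 0, 0, 0.018, 0, 0, 0, 0, 0, 0.026, 0, 0, 0, 0, 0, 0.032, 0, 0, 0, 0, 0, 0.036, 0, 0, 0, 0, 0, 0.036, 0, 0, 0, 0, 0, 0.036, 0, 0, 0],
)

```text
clock: 7.2
tool_pos: [0.6428, -0.128, 0.0136]
ee_rot: [[0.001, 1.0, 0.0], [1.0, -0.001, -0.0], [-0.0, 0.0, -1.0]]
force: [-0.4, -0.4, -2.4]
grip_width: 0.0634
grip_force: 45.5
```

Call:
play_rows(
  deltas=[0, 0, 0.002, 0, 0, 0, 0, 0, 0.004, 0, 0, 0, 0, 0, 0.006, 0, 0, 0, 0, 0, 0.006, 0, 0, 0, 0, 0, 0.006, 0, 0, 0],
)

```text
clock: 7.62
tool_pos: [0.643, -0.1281, 0.0129]
ee_rot: [[0.002, 1.0, 0.001], [1.0, -0.002, -0.0], [-0.0, 0.001, -1.0]]
force: [-2.7, 0.5, 5.2]
grip_width: 0.0633
grip_force: 46.2
```

Call:
play_rows(
  deltas=[0, 0, 0, 0, 0, 0, 0, 0, 0, 0, 0, 0, 0, 0, 0, 0, 0, 0, 0, 0, 0, 0, 0, 0, 0, 0, 0, 0, 0, 0],
  jaw=0.9,
)

```text
clock: 8.03
tool_pos: [0.6428, -0.1281, 0.0118]
ee_rot: [[0.002, 1.0, -0.0], [1.0, -0.002, -0.0], [-0.0, -0.0, -1.0]]
force: [-0.7, 0.6, 0.8]
grip_width: 0.0768
grip_force: 0.0
```

Call:
play_rows(
  deltas=[0, 0, -0.02, 0, 0, 0, 0, 0, -0.06, 0, 0, 0, 0, 0, -0.12, 0, 0, 0, 0, 0, -0.25, 0, 0, 0, 0, 0, -0.4, 0, 0, 0, 0, 0, -0.55, 0, 0, 0, 0, 0, -0.7, 0, 0, 0, 0, 0, -0.7, 0, 0, 0, 0, 0, -0.7, 0, 0, 0],
)

```text
clock: 8.78
tool_pos: [0.6443, -0.1284, 0.1913]
ee_rot: [[0.002, 1.0, 0.007], [1.0, -0.002, -0.002], [-0.002, 0.007, -1.0]]
force: [0.2, 1.0, -0.9]
grip_width: 0.0768
grip_force: 0.0
```

```bash
python3 -c "
from h import *
st,im,P=wr('w5')
ring(P,[.642,-.129],.038,.026,.037)
q=P.reshape(-1,3);q=q[(np.hypot(q[:,0]-.642,q[:,1]+.129)<.02)&(q[:,2]>.045)&(q[:,2]<.07)];print('spindle',len(q),q.mean(0))
go(.4305,-.089,.18,st=st)
"
```

```text
3476 z [0.0307 0.0321 0.0333] circ [ 0.6443 -0.1288  0.0331] mean [ 0.6444 -0.1275]
spindle 150 [ 0.6434271 -0.1273974  0.0595047]
at [ 0.6443 -0.1284  0.1913] clock 8.78 j [-0.21  0.47  1.43 -0.    1.23 -0.21] w 0.0768 -> [ 0.1562 -0.8557  0.0384] [ 0.0071  0.0016 -0.0015]
```

View pics/w5.png

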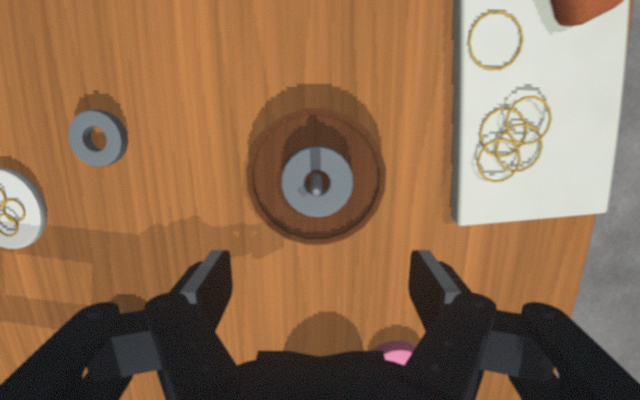

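The large wheel lies flat around the spindle: the ring is at (317,182), its top at 32 mm, about 1 mm off axis. Next is the medium wheel.

Call:
play_rows(
  deltas=[0.03, -0.15, 0, 0, 0, 0, 0.06, -0.31, 0.02, 0, 0, 0, 0.09, -0.47, 0.03, 0, 0, 0, 0.12, -0.63, 0.04, 0, 0, 0, 0.15, -0.76, 0.04, 0, 0, 0, 0.155, -0.84, 0.04, 0, 0, 0, 0.155, -0.84, 0.04, 0, 0, 0, 0.155, -0.84, 0.04, 0, 0, 0, 0.155, -0.84, 0.04, 0, 0, 0],
)

```text
clock: 9.58
tool_pos: [0.4335, -0.0891, 0.1766]
ee_rot: [[0.002, 1.0, -0.0], [1.0, -0.002, 0.0], [0.0, -0.0, -1.0]]
force: [-0.0, 0.3, -0.2]
grip_width: 0.0768
grip_force: 0.0
```

```bash
python3 -c "
from h import *
st,im,P=wr('w6')
ring(P,[.4305,-.089],.04,.010,.02)
go(.4305,-.089,-.001,st=st)
"
```

```text
2120 z [0.0135 0.0151 0.0162] circ [ 0.4316 -0.0882  0.0272] mean [ 0.4316 -0.0873]
at [ 0.4335 -0.0891  0.1766] clock 9.58 j [-0.23  0.16  1.93  0.    1.05 -0.23] w 0.0768 -> [ 3.000e-04 -1.190e-02  7.105e-01] [-0.     -0.     -0.0016]
```

Call:
play_rows(
  deltas=[0.003, -0.008, 0.1, 0, 0, 0, 0.003, -0.008, 0.24, 0, 0, 0, 0.003, -0.008, 0.38, 0, 0, 0, 0.003, -0.008, 0.5, 0, 0, 0, 0.003, -0.008, 0.6, 0, 0, 0, 0.003, -0.008, 0.66, 0, 0, 0, 0.003, -0.008, 0.7, 0, 0, 0, 0.003, -0.008, 0.71, 0, 0, 0, 0.003, -0.008, 0.71, 0, 0, 0, 0.003, -0.008, 0.71, 0, 0, 0],
)

```text
clock: 10.47
tool_pos: [0.4318, -0.0884, -0.0004]
ee_rot: [[0.001, 1.0, 0.001], [1.0, -0.001, -0.0], [-0.0, 0.001, -1.0]]
force: [0.2, 0.5, 0.9]
grip_width: 0.0766
grip_force: 0.0
```

Call:
play_rows(
  deltas=[0, 0, 0, 0, 0, 0, 0, 0, 0, 0, 0, 0, 0, 0, 0, 0, 0, 0, 0, 0, 0, 0, 0, 0, 0, 0, 0, 0, 0, 0, 0, 0, 0, 0, 0, 0, 0, 0, 0, 0, 0, 0, 0, 0, 0, 0, 0, 0],
  jaw=0.4,
  squeeze=35,
)

```text
clock: 11.13
tool_pos: [0.4316, -0.0884, 0.0008]
ee_rot: [[0.002, 1.0, 0.002], [1.0, -0.002, -0.001], [-0.001, 0.002, -1.0]]
force: [0.0, -0.1, 5.5]
grip_width: 0.0528
grip_force: 35.5
```

Call:
play_rows(
  deltas=[0, 0, -0.03, 0, 0, 0, 0, 0, -0.08, 0, 0, 0, 0, 0, -0.16, 0, 0, 0, 0, 0, -0.26, 0, 0, 0, 0, 0, -0.36, 0, 0, 0, 0, 0, -0.44, 0, 0, 0, 0, 0, -0.5, 0, 0, 0, 0, 0, -0.52, 0, 0, 0, 0, 0, -0.52, 0, 0, 0, 0, 0, -0.52, 0, 0, 0],
  jaw=0.3,
)

```text
clock: 11.97
tool_pos: [0.4304, -0.0881, 0.1294]
ee_rot: [[0.002, 1.0, -0.0], [1.0, -0.002, -0.0], [-0.0, -0.0, -1.0]]
force: [-0.7, -0.4, -0.1]
grip_width: 0.0528
grip_force: 36.8
```

```bash
cat >> h.py <<'E'
def held(P,st,r):
    L=(P-st['tool_pos'])@st['ee_rot'];q=L.reshape(-1,3)
    q=q[(np.abs(q[:,1])<r-.002)&(np.abs(q[:,0])<r+.008)&(q[:,2]>-.04)&(q[:,2]<.0)]
    t=q[np.abs(q[:,2]-np.median(q[:,2]))<.004]
    A=np.c_[t[:,:2],np.ones(len(t))];print(len(q),len(t),'held top: slopes, z',np.linalg.lstsq(A,t[:,2],rcond=None)[0].round(4),'x,y range',np.percentile(t[:,:2],[.5,99.5],axis=0).round(4))
E
python3 -c "
from h import *
st,im,P=wr('w7')
held(P,st,.027)
go(.643,-.128,.13,st=st)
"
```

```text
10437 9287 held top: slopes, z [ 0.0043  0.0017 -0.014 ] x,y range [[-0.0247 -0.0242]
 [ 0.0268  0.0246]]
at [ 0.4304 -0.0881  0.1294] clock 11.97 j [-0.23  0.21  2.01 -0.    0.92 -0.23] w 0.0528 -> [-0.1581  0.8505 -0.0024] [-0.0001  0.     -0.0015]
```

Call:
play_rows(
  deltas=[-0.01, 0.05, 0, 0, 0, 0, -0.03, 0.15, 0, 0, 0, 0, -0.05, 0.28, 0, 0, 0, 0, -0.08, 0.42, 0, 0, 0, 0, -0.11, 0.56, 0, 0, 0, 0, -0.14, 0.69, 0, 0, 0, 0, -0.16, 0.79, 0, 0, 0, 0, -0.164, 0.84, 0, 0, 0, 0, -0.164, 0.85, 0, 0, 0, 0, -0.164, 0.85, 0, 0, 0, 0, -0.164, 0.85, 0, 0, 0, 0, -0.164, 0.85, 0, 0, 0, 0],
)

```text
clock: 13.02
tool_pos: [0.6418, -0.1293, 0.1291]
ee_rot: [[0.002, 1.0, -0.002], [1.0, -0.002, 0.0], [0.0, -0.002, -1.0]]
force: [0.7, -0.2, 0.4]
grip_width: 0.053
grip_force: 36.9
```

```bash
python3 -c "
from h import *
go(.643,-.129,.038)
"
```

```text
at [ 0.6418 -0.1293  0.1291] clock 13.02 j [-0.22  0.52  1.51 -0.    1.11 -0.21] w 0.053 -> [0.001  0.0054 0.3642] [-0.002  -0.0003 -0.0015]
```

Call:
play_rows(
  deltas=[0.002, 0.004, 0.02, 0, 0, 0, 0.002, 0.004, 0.06, 0, 0, 0, 0.002, 0.004, 0.11, 0, 0, 0, 0.002, 0.004, 0.16, 0, 0, 0, 0.002, 0.004, 0.21, 0, 0, 0, 0.002, 0.004, 0.26, 0, 0, 0, 0.002, 0.004, 0.3, 0, 0, 0, 0.002, 0.004, 0.33, 0, 0, 0, 0.002, 0.004, 0.35, 0, 0, 0, 0.002, 0.004, 0.36, 0, 0, 0, 0.002, 0.004, 0.36, 0, 0, 0],
)

```text
clock: 13.93
tool_pos: [0.6441, -0.129, 0.0392]
ee_rot: [[0.002, 1.0, -0.001], [1.0, -0.002, 0.0], [0.0, -0.001, -1.0]]
force: [-0.0, -0.8, -0.9]
grip_width: 0.0527
grip_force: 36.9
```

Call:
play_rows(
  deltas=[0, 0, 0.006, 0, 0, 0, 0, 0, 0.012, 0, 0, 0, 0, 0, 0.018, 0, 0, 0, 0, 0, 0.022, 0, 0, 0, 0, 0, 0.022, 0, 0, 0, 0, 0, 0.022, 0, 0, 0],
)

```text
clock: 14.43
tool_pos: [0.6443, -0.1291, 0.0341]
ee_rot: [[0.002, 1.0, 0.0], [1.0, -0.002, -0.0], [-0.0, 0.0, -1.0]]
force: [-0.5, -0.8, -0.0]
grip_width: 0.0527
grip_force: 36.9
```

Call:
play_rows(
  deltas=[0, 0, 0.002, 0, 0, 0, 0, 0, 0.004, 0, 0, 0, 0, 0, 0.006, 0, 0, 0, 0, 0, 0.006, 0, 0, 0, 0, 0, 0.006, 0, 0, 0],
)

```text
clock: 14.85
tool_pos: [0.6444, -0.1291, 0.0329]
ee_rot: [[0.002, 1.0, 0.0], [1.0, -0.002, -0.0], [-0.0, 0.0, -1.0]]
force: [-0.2, 0.8, 3.0]
grip_width: 0.0529
grip_force: 37.1
```

Call:
play_rows(
  deltas=[0, 0, 0, 0, 0, 0, 0, 0, 0, 0, 0, 0, 0, 0, 0, 0, 0, 0, 0, 0, 0, 0, 0, 0, 0, 0, 0, 0, 0, 0],
  jaw=0.85,
)

```text
clock: 15.27
tool_pos: [0.6443, -0.1291, 0.0324]
ee_rot: [[0.001, 1.0, -0.0], [1.0, -0.001, -0.0], [-0.0, -0.0, -1.0]]
force: [-0.9, -0.0, -0.6]
grip_width: 0.0725
grip_force: 0.0
```

Call:
play_rows(
  deltas=[0, 0, -0.02, 0, 0, 0, 0, 0, -0.06, 0, 0, 0, 0, 0, -0.12, 0, 0, 0, 0, 0, -0.25, 0, 0, 0, 0, 0, -0.4, 0, 0, 0, 0, 0, -0.55, 0, 0, 0, 0, 0, -0.6, 0, 0, 0, 0, 0, -0.6, 0, 0, 0, 0, 0, -0.6, 0, 0, 0],
)

```text
clock: 16.02
tool_pos: [0.6445, -0.1291, 0.1839]
ee_rot: [[0.002, 1.0, 0.002], [1.0, -0.002, -0.001], [-0.001, 0.002, -1.0]]
force: [-0.3, 0.2, -1.4]
grip_width: 0.0726
grip_force: 0.0
```

```bash
python3 -c "
from h import *
st,im,P=wr('w8')
ring(P,[.643,-.129],.038,.041,.053)
ring(P,[.643,-.129],.038,.03,.036)
go(.46,.094,.18,st=st)
im,d=get_image('top');P=cloud('top',d).reshape(-1,3);g=im.reshape(-1,3).astype(int)
m=(P[:,2]>.008)&(P[:,2]<.016)&(np.hypot(P[:,0]-.46,P[:,1]-.094)<.035)&(np.ptp(g,axis=1)<60)
print(m.sum(),circ(P[m][:,:2]))
"
```

```text
2527 z [0.0452 0.047  0.0482] circ [ 0.6457 -0.129   0.0271] mean [ 0.6457 -0.1278]
1088 z [0.0307 0.032  0.0336] circ [ 0.6443 -0.1286  0.033 ] mean [ 0.6405 -0.119 ]
at [ 0.6445 -0.1291  0.1839] clock 16.02 j [-0.22  0.48  1.44 -0.    1.23 -0.21] w 0.0726 -> [ 0.8912 -0.7392  0.0135] [ 0.0021  0.0006 -0.0015]
139 (0.4614417552947998, 0.09305239468812943, 0.020810643211007118)
```

The medium wheel is down: top at 47 mm, about 2 mm off axis. Now the small one, at about (0.461, 0.093).

Call:
play_rows(
  deltas=[0.1, -0.08, 0, 0, 0, 0, 0.22, -0.18, 0, 0, 0, 0, 0.34, -0.28, 0, 0, 0, 0, 0.46, -0.38, 0, 0, 0, 0, 0.58, -0.48, 0, 0, 0, 0, 0.7, -0.58, 0, 0, 0, 0, 0.82, -0.68, 0.01, 0, 0, 0, 0.888, -0.733, 0.01, 0, 0, 0, 0.888, -0.733, 0.01, 0, 0, 0, 0.888, -0.733, 0.01, 0, 0, 0, 0.888, -0.733, 0.01, 0, 0, 0],
  jaw=0.75,
)

```text
clock: 17.03
tool_pos: [0.4616, 0.0928, 0.1793]
ee_rot: [[0.001, 1.0, -0.001], [1.0, -0.001, -0.001], [-0.001, -0.001, -1.0]]
force: [-1.3, 0.3, -0.1]
grip_width: 0.0634
grip_force: 0.0
```

```bash
python3 -c "
from h import *
st,im,P=wr('w9')
ring(P,[.461,.093],.028,.008,.016)
go(.461,.093,0.,st=st)
"
```

```text
1035 z [0.0103 0.012  0.0132] circ [0.4629 0.0938 0.021 ] mean [0.463  0.0944]
at [0.4616 0.0928 0.1793] clock 17.03 j [ 0.17  0.2   1.87 -0.    1.07  0.18] w 0.0634 -> [ 0.0013 -0.0016  0.717 ] [-0.0011  0.0007 -0.0013]
```

View pics/w9.png

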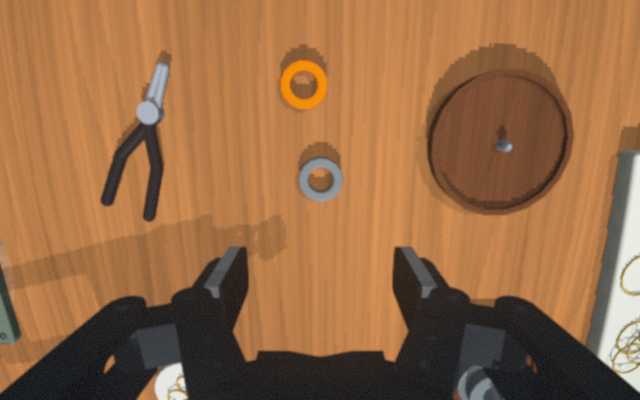

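The small wheel is at (320,180). The orange look-alike at (304,85) is clear of the fingers, which close left-right in the picture.

Call:
play_rows(
  deltas=[0.003, 0.004, 0.1, 0, 0, 0, 0.003, 0.004, 0.24, 0, 0, 0, 0.003, 0.004, 0.38, 0, 0, 0, 0.003, 0.004, 0.5, 0, 0, 0, 0.003, 0.004, 0.6, 0, 0, 0, 0.003, 0.004, 0.66, 0, 0, 0, 0.003, 0.004, 0.7, 0, 0, 0, 0.003, 0.004, 0.712, 0, 0, 0, 0.003, 0.004, 0.712, 0, 0, 0, 0.003, 0.004, 0.712, 0, 0, 0],
)

```text
clock: 17.92
tool_pos: [0.4632, 0.0935, 0.0021]
ee_rot: [[0.003, 1.0, 0.001], [1.0, -0.003, -0.0], [-0.0, 0.001, -1.0]]
force: [1.0, -0.8, 0.4]
grip_width: 0.0643
grip_force: 0.0
```

Call:
play_rows(
  deltas=[0, 0, 0, 0, 0, 0, 0, 0, 0, 0, 0, 0, 0, 0, 0, 0, 0, 0, 0, 0, 0, 0, 0, 0, 0, 0, 0, 0, 0, 0, 0, 0, 0, 0, 0, 0, 0, 0, 0, 0, 0, 0, 0, 0, 0, 0, 0, 0],
  jaw=0.25,
  squeeze=30,
)

```text
clock: 18.58
tool_pos: [0.4632, 0.0939, 0.0032]
ee_rot: [[0.001, 1.0, 0.002], [1.0, -0.001, 0.0], [0.0, 0.002, -1.0]]
force: [-0.5, -2.0, 5.9]
grip_width: 0.0406
grip_force: 29.9
```

Call:
play_rows(
  deltas=[0, 0, -0.03, 0, 0, 0, 0, 0, -0.08, 0, 0, 0, 0, 0, -0.16, 0, 0, 0, 0, 0, -0.26, 0, 0, 0, 0, 0, -0.36, 0, 0, 0, 0, 0, -0.44, 0, 0, 0, 0, 0, -0.5, 0, 0, 0, 0, 0, -0.52, 0, 0, 0, 0, 0, -0.52, 0, 0, 0, 0, 0, -0.52, 0, 0, 0],
)

```text
clock: 19.42
tool_pos: [0.462, 0.094, 0.1318]
ee_rot: [[0.001, 1.0, -0.0], [1.0, -0.001, -0.0], [-0.0, -0.0, -1.0]]
force: [0.1, 0.4, -0.5]
grip_width: 0.04
grip_force: 30.4
```

```bash
python3 -c "
from h import *
st,im,P=wr('w10')
held(P,st,.021)
go(.643,-.1285,.13,st=st)
"
```

```text
4966 4442 held top: slopes, z [ 0.006  -0.0003 -0.0085] x,y range [[-0.0191 -0.0185]
 [ 0.0208  0.0188]]
at [0.462  0.094  0.1318] clock 19.42 j [ 0.18  0.25  1.94 -0.    0.95  0.18] w 0.04 -> [-0.8887  0.7255  0.007 ] [-0.0004  0.0001 -0.0014]
```

Call:
play_rows(
  deltas=[-0.05, 0.04, 0, 0, 0, 0, -0.14, 0.11, 0, 0, 0, 0, -0.25, 0.2, 0, 0, 0, 0, -0.36, 0.29, 0, 0, 0, 0, -0.47, 0.38, 0, 0, 0, 0, -0.58, 0.47, 0, 0, 0, 0, -0.69, 0.56, 0, 0, 0, 0, -0.79, 0.64, 0, 0, 0, 0, -0.86, 0.7, 0, 0, 0, 0, -0.89, 0.722, 0, 0, 0, 0, -0.893, 0.725, 0, 0, 0, 0, -0.893, 0.725, 0, 0, 0, 0],
)

```text
clock: 20.47
tool_pos: [0.6423, -0.1292, 0.1305]
ee_rot: [[0.002, 1.0, -0.003], [1.0, -0.002, 0.001], [0.001, -0.003, -1.0]]
force: [0.4, 0.7, -0.6]
grip_width: 0.0405
grip_force: 30.4
```

Call:
play_rows(
  deltas=[0, 0, 0.02, 0, 0, 0, 0, 0, 0.06, 0, 0, 0, 0, 0, 0.1, 0, 0, 0, 0, 0, 0.13, 0, 0, 0, 0, 0, 0.15, 0, 0, 0, 0, 0, 0.16, 0, 0, 0, 0, 0, 0.16, 0, 0, 0, 0, 0, 0.16, 0, 0, 0],
)

```text
clock: 21.13
tool_pos: [0.6434, -0.1295, 0.0921]
ee_rot: [[0.001, 1.0, 0.0], [1.0, -0.001, -0.0], [-0.0, 0.0, -1.0]]
force: [0.3, 0.2, -1.1]
grip_width: 0.0402
grip_force: 30.4
```

```bash
python3 -c "
from h import *
go(.643,-.1295,.055)
"
```

```text
at [ 0.6434 -0.1295  0.0921] clock 21.13 j [-0.22  0.55  1.55 -0.    1.04 -0.21] w 0.0402 -> [ 1.000e-04 -1.800e-03  1.485e-01] [ 0.0002  0.0001 -0.0014]
```

Call:
play_rows(
  deltas=[0, 0, 0.015, 0, 0, 0, 0, 0, 0.04, 0, 0, 0, 0, 0, 0.065, 0, 0, 0, 0, 0, 0.09, 0, 0, 0, 0, 0, 0.11, 0, 0, 0, 0, 0, 0.13, 0, 0, 0, 0, 0, 0.142, 0, 0, 0, 0, 0, 0.15, 0, 0, 0, 0, 0, 0.156, 0, 0, 0, 0, 0, 0.16, 0, 0, 0, 0, 0, 0.16, 0, 0, 0, 0, 0, 0.16, 0, 0, 0],
)

```text
clock: 22.13
tool_pos: [0.6435, -0.1296, 0.0523]
ee_rot: [[0.002, 1.0, 0.0], [1.0, -0.002, -0.0], [-0.0, 0.0, -1.0]]
force: [0.2, -0.0, -0.9]
grip_width: 0.0405
grip_force: 30.4
```

Call:
play_rows(
  deltas=[0, 0, 0.002, 0, 0, 0, 0, 0, 0.004, 0, 0, 0, 0, 0, 0.006, 0, 0, 0, 0, 0, 0.006, 0, 0, 0, 0, 0, 0.006, 0, 0, 0],
)

```text
clock: 22.55
tool_pos: [0.6433, -0.1296, 0.0506]
ee_rot: [[0.002, 1.0, 0.0], [1.0, -0.002, -0.0], [-0.0, 0.0, -1.0]]
force: [-1.0, 0.1, -0.6]
grip_width: 0.0403
grip_force: 30.4
```

Call:
play_rows(
  deltas=[0, 0, 0.002, 0, 0, 0, 0, 0, 0.004, 0, 0, 0, 0, 0, 0.005, 0, 0, 0, 0, 0, 0.005, 0, 0, 0],
)

```text
clock: 22.88
tool_pos: [0.6434, -0.1296, 0.0503]
ee_rot: [[0.002, 1.0, 0.001], [1.0, -0.002, -0.0], [-0.0, 0.001, -1.0]]
force: [-1.3, -0.4, 4.7]
grip_width: 0.0401
grip_force: 30.8
```

Call:
play_rows(
  deltas=[0, 0, 0, 0, 0, 0, 0, 0, 0, 0, 0, 0, 0, 0, 0, 0, 0, 0, 0, 0, 0, 0, 0, 0, 0, 0, 0, 0, 0, 0],
  jaw=0.75,
)

```text
clock: 23.3
tool_pos: [0.6433, -0.1296, 0.0491]
ee_rot: [[0.002, 1.0, -0.0], [1.0, -0.002, -0.0], [-0.0, -0.0, -1.0]]
force: [0.5, 0.4, -0.5]
grip_width: 0.064
grip_force: 0.0
```

Call:
play_rows(
  deltas=[0, 0, -0.02, 0, 0, 0, 0, 0, -0.06, 0, 0, 0, 0, 0, -0.12, 0, 0, 0, 0, 0, -0.25, 0, 0, 0, 0, 0, -0.4, 0, 0, 0, 0, 0, -0.55, 0, 0, 0, 0, 0, -0.66, 0, 0, 0, 0, 0, -0.66, 0, 0, 0, 0, 0, -0.66, 0, 0, 0],
)

```text
clock: 24.05
tool_pos: [0.6443, -0.1298, 0.2177]
ee_rot: [[0.002, 1.0, 0.006], [1.0, -0.002, -0.001], [-0.001, 0.006, -1.0]]
force: [-0.6, 0.2, -0.9]
grip_width: 0.064
grip_force: 0.0
```

```bash
python3 -c "
from h import *
st,im,P=wr('w11')
ring(P,[.643,-.129],.023,.056,.0625)
ring(P,[.643,-.129],.038,.041,.053)
ring(P,[.643,-.129],.038,.03,.036)
ring(P,[.643,-.129],.08,.0165,.023)
z=np.load('top0.npz');Q=cloud('top',z['d']).reshape(-1,3);q=Q[(Q[:,2]>.075)&(np.hypot(Q[:,0]-.598,Q[:,1]-.332)<.05)]
r=cv2.minAreaRect((q[:,:2]*1000).astype(np.float32));print(r)
go(.598,.332,.24,st=st)
"
```

```text
1137 z [0.0575 0.059  0.0605] circ [ 0.6446 -0.1297  0.0209] mean [ 0.6447 -0.129 ]
1012 z [0.0442 0.0471 0.0501] circ [ 0.6456 -0.1291  0.0272] mean [ 0.6467 -0.1235]
917 z [0.0307 0.0321 0.0335] circ [ 0.6444 -0.1287  0.0329] mean [ 0.6409 -0.1203]
2465 z [0.0176 0.0191 0.0204] circ [ 0.6432 -0.1289  0.067 ] mean [ 0.6429 -0.1265]
((597.08056640625, 330.80584716796875), (52.0906867980957, 15.034318923950195), 39.15373229980469)
at [ 0.6443 -0.1298  0.2177] clock 24.05 j [-0.22  0.46  1.39 -0.    1.29 -0.21] w 0.064 -> [ 1.8466 -0.1876 -0.0928] [ 0.0056  0.0013 -0.0015]
```

View pics/w11.png

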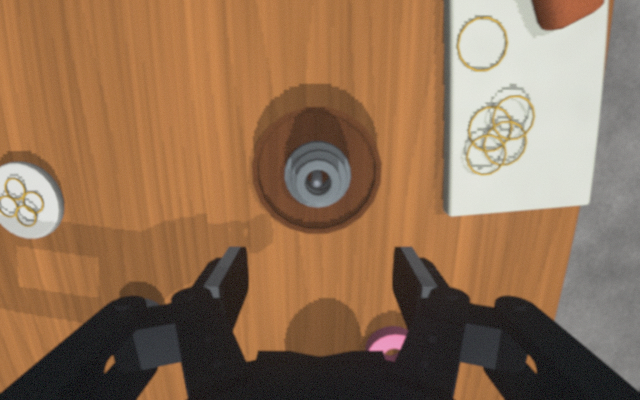

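The picture shows all three wheels nested concentrically at (317,180), tops at 32, 47 and 59 mm. Now the cover, whose handle lies along about 39° at (0.597, 0.331).

Call:
play_rows(
  deltas=[0.1, -0.01, -0.02, 0, 0, 0.05, 0.24, -0.02, -0.05, 0, 0, 0.15, 0.38, -0.04, -0.08, 0, 0, 0.25, 0.52, -0.06, -0.09, 0, 0, 0.35, 0.66, -0.08, -0.09, 0, 0, 0.45, 0.8, -0.09, -0.09, 0, 0, 0.55, 0.92, -0.1, -0.09, 0, 0, 0.65, 1, -0.1, -0.09, 0, 0, 0.75, 1, -0.1, -0.09, 0, 0, 0.82, 1, -0.1, -0.09, 0, 0, 0.85, 1, -0.1, -0.09, 0, 0, 0.85],
  jaw=0.6,
)

```text
clock: 25.02
tool_pos: [0.6177, 0.121, 0.2349]
ee_rot: [[0.778, 0.629, -0.004], [0.629, -0.778, -0.001], [-0.003, -0.002, -1.0]]
force: [-0.4, -0.2, 0.4]
grip_width: 0.0513
grip_force: 0.0
```

```bash
python3 -c "
from h import *
go(.597,.331,.24,39.15)
"
```

```text
at [0.6177 0.121  0.2349] clock 25.02 j [ 0.18  0.41  1.42 -0.    1.32  1.07] w 0.0513 -> [ 0.4635 -0.7054 -0.0209] [-0.0016  0.0033 -0.0033]
```

Call:
play_rows(
  deltas=[0.06, -0.1, 0, 0, 0, 0, 0.14, -0.22, -0.01, 0, 0, 0, 0.22, -0.34, -0.01, 0, 0, 0, 0.3, -0.46, -0.02, 0, 0, 0, 0.38, -0.58, -0.02, 0, 0, 0, 0.44, -0.67, -0.02, 0, 0, 0, 0.463, -0.705, -0.02, 0, 0, 0, 0.463, -0.705, -0.02, 0, 0, 0, 0.463, -0.705, -0.02, 0, 0, 0, 0.463, -0.705, -0.02, 0, 0, 0],
)

```text
clock: 25.85
tool_pos: [0.5982, 0.3286, 0.2413]
ee_rot: [[0.779, 0.627, -0.001], [0.627, -0.779, -0.001], [-0.002, 0.001, -1.0]]
force: [0.1, -0.6, -0.1]
grip_width: 0.0516
grip_force: 0.0
```

```bash
python3 -c "
from h import *
st,im,P=wr('w12')
ring(P,[.597,.331],.06,.054,.062)
q=P.reshape(-1,3);q=q[(q[:,2]>.078)&(q[:,2]<.09)&(np.hypot(q[:,0]-.597,q[:,1]-.331)<.045)]
r=cv2.minAreaRect((q[:,:2]*1000).astype(np.float32));print(len(q),np.median(q[:,2]),r)
c=np.array(r[0])/1000
go(c[0],c[1],.061,39.15,st=st)
"
```

```text
6753 z [0.0569 0.0581 0.0593] circ [0.5987 0.3312 0.049 ] mean [0.6    0.3329]
805 0.08403477081696831 ((598.8397827148438, 331.5452880859375), (49.15528106689453, 12.90863037109375), 38.92462921142578)
at [0.5982 0.3286 0.2413] clock 25.85 j [ 0.49  0.49  1.27 -0.    1.38  1.38] w 0.0516 -> [ 0.0105 -0.0082  0.7212] [ 0.0006  0.0015 -0.005 ]
```

View pics/w12.png

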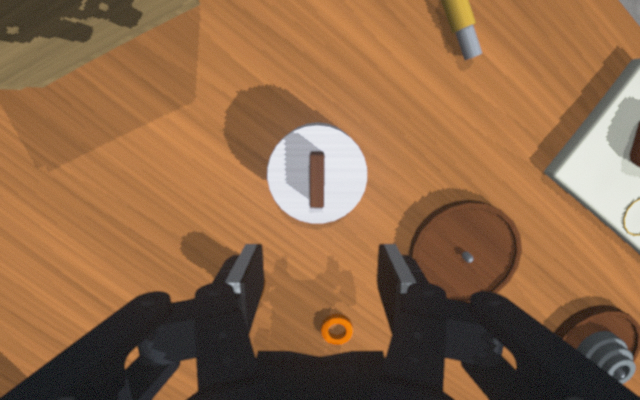

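The cover's top is at (317,175), with the handle at (317,180) lined up with the fingers. Heights are 58 and 84 mm, as expected.

Call:
play_rows(
  deltas=[0.01, -0.008, 0.1, 0, 0, -0.005, 0.01, -0.008, 0.24, 0, 0, -0.005, 0.01, -0.008, 0.38, 0, 0, -0.005, 0.01, -0.008, 0.5, 0, 0, -0.005, 0.01, -0.008, 0.6, 0, 0, -0.005, 0.01, -0.008, 0.66, 0, 0, -0.005, 0.01, -0.008, 0.7, 0, 0, -0.005, 0.01, -0.008, 0.712, 0, 0, -0.005, 0.01, -0.008, 0.712, 0, 0, -0.005, 0.01, -0.008, 0.712, 0, 0, -0.005],
)

```text
clock: 26.73
tool_pos: [0.5997, 0.3333, 0.0651]
ee_rot: [[0.775, 0.632, 0.002], [0.632, -0.775, 0.001], [0.002, 0.001, -1.0]]
force: [0.7, -0.2, 0.6]
grip_width: 0.0512
grip_force: 0.0
```

Call:
play_rows(
  deltas=[0, 0, 0, 0, 0, 0, 0, 0, 0, 0, 0, 0, 0, 0, 0, 0, 0, 0, 0, 0, 0, 0, 0, 0, 0, 0, 0, 0, 0, 0, 0, 0, 0, 0, 0, 0, 0, 0, 0, 0, 0, 0, 0, 0, 0, 0, 0, 0, 0, 0, 0, 0, 0, 0],
  jaw=0,
  squeeze=60,
)

```text
clock: 27.48
tool_pos: [0.5994, 0.3337, 0.065]
ee_rot: [[0.775, 0.632, 0.002], [0.632, -0.775, 0.001], [0.002, 0.001, -1.0]]
force: [0.7, -0.6, 5.7]
grip_width: 0.012
grip_force: 60.2
```

Call:
play_rows(
  deltas=[0, 0, -0.02, 0, 0, 0, 0, 0, -0.06, 0, 0, 0, 0, 0, -0.12, 0, 0, 0, 0, 0, -0.19, 0, 0, 0, 0, 0, -0.26, 0, 0, 0, 0, 0, -0.33, 0, 0, 0, 0, 0, -0.38, 0, 0, 0, 0, 0, -0.41, 0, 0, 0, 0, 0, -0.42, 0, 0, 0, 0, 0, -0.42, 0, 0, 0, 0, 0, -0.42, 0, 0, 0],
)

```text
clock: 28.4
tool_pos: [0.5982, 0.3332, 0.1677]
ee_rot: [[0.775, 0.632, -0.002], [0.632, -0.775, -0.001], [-0.002, -0.0, -1.0]]
force: [0.1, 0.4, -3.3]
grip_width: 0.0126
grip_force: 59.0
```

```bash
cat >> h.py <<'E'
def cov(P,st):
    L=(P-st['tool_pos'])@st['ee_rot'];q=L.reshape(-1,3);q=q[(np.hypot(q[:,0],q[:,1])<.056)&(q[:,2]>-.004)&(q[:,2]<.015)]
    t=q[np.abs(q[:,2]-np.median(q[:,2]))<.004];A=np.c_[t[:,:2],np.ones(len(t))]
    x,y,r=circ(t[:,:2]);print(len(t),'plane',np.linalg.lstsq(A,t[:,2],rcond=None)[0].round(4),'circ tool',np.round([x,y,r],4),'world',(st['tool_pos']+st['ee_rot']@[x,y,np.median(t[:,2])]).round(4))
E
python3 -c "
from h import *
st,im,P=wr('w13');cov(P,st)
go(.643,-.129,None,39.15,st=st)
"
```

```text
17480 plane [ 0.0025 -0.0014  0.0069] circ tool [-0.0017  0.0006  0.049 ] world [0.5972 0.3317 0.1608]
at [0.5982 0.3332 0.1677] clock 28.4 j [ 0.49  0.53  1.38 -0.    1.23  1.38] w 0.0126 -> [-1.0299e+00  1.5458e+00  1.5000e-03] [-0.0003  0.0019  0.001 ]
```

View pics/w13.png

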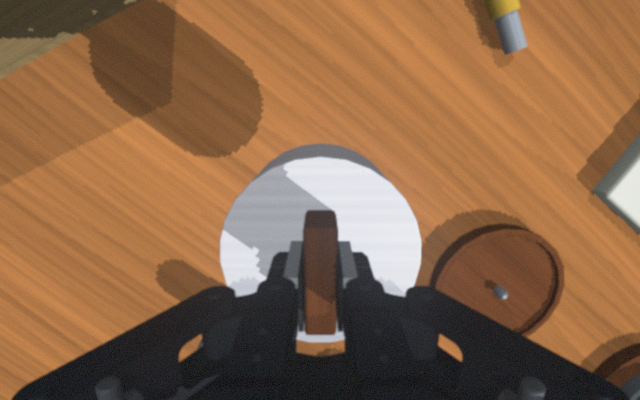

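The cover is held level by its handle, rim at about 103 mm; its centre sits 1.7 mm along -x of the tool. I'll carry it over in two stages.

Call:
play_rows(
  deltas=[-0.02, 0.03, 0, 0, 0, 0, -0.06, 0.09, 0, 0, 0, 0, -0.12, 0.18, 0, 0, 0, 0, -0.19, 0.28, 0, 0, 0, 0, -0.26, 0.39, 0, 0, 0, 0, -0.33, 0.5, 0, 0, 0, 0, -0.4, 0.6, 0, 0, 0, 0, -0.45, 0.68, 0, 0, 0, 0, -0.49, 0.74, 0, 0, 0, 0, -0.511, 0.772, 0, 0, 0, 0, -0.511, 0.772, 0, 0, 0, 0],
)

```text
clock: 29.37
tool_pos: [0.6216, 0.0999, 0.1686]
ee_rot: [[0.777, 0.63, -0.001], [0.63, -0.777, -0.001], [-0.001, 0.001, -1.0]]
force: [-0.0, 0.1, -2.1]
grip_width: 0.0123
grip_force: 59.0
```

Call:
play_rows(
  deltas=[-0.02, 0.03, 0, 0, 0, 0, -0.06, 0.09, 0, 0, 0, 0, -0.12, 0.18, 0, 0, 0, 0, -0.19, 0.28, 0, 0, 0, 0, -0.26, 0.39, 0, 0, 0, 0, -0.33, 0.5, 0, 0, 0, 0, -0.4, 0.6, 0, 0, 0, 0, -0.45, 0.68, 0, 0, 0, 0, -0.49, 0.74, 0, 0, 0, 0, -0.511, 0.772, 0, 0, 0, 0, -0.511, 0.772, 0, 0, 0, 0, -0.511, 0.772, 0, 0, 0, 0],
)

```text
clock: 30.37
tool_pos: [0.6447, -0.1263, 0.1686]
ee_rot: [[0.775, 0.632, -0.001], [0.632, -0.775, 0.001], [0.0, -0.001, -1.0]]
force: [0.2, 0.2, -2.8]
grip_width: 0.0127
grip_force: 59.0
```

```bash
python3 -c "
from h import *
st,im,P=wr('w14');cov(P,st)
ring(P,[.643,-.129],.08,.0165,.023)
go(.643+.0013,-.129+.0011,.08,st=st,yaw=39.15)
"
```

```text
17471 plane [ 0.0025 -0.0021  0.0069] circ tool [-0.0019  0.0006  0.0491] world [ 0.6437 -0.1279  0.1616]
1602 z [0.0178 0.019  0.0202] circ [ 0.6472 -0.1256  0.066 ] mean [ 0.6762 -0.1017]
at [ 0.6447 -0.1263  0.1686] clock 30.37 j [-0.21  0.49  1.46  0.    1.2   0.67] w 0.0127 -> [-0.0055  0.0043  0.3542] [-0.0011 -0.0002  0.0011]
```

Call:
play_rows(
  deltas=[-0.005, 0.004, 0.02, 0, 0, 0, -0.005, 0.004, 0.05, 0, 0, 0, -0.005, 0.004, 0.09, 0, 0, 0, -0.005, 0.004, 0.13, 0, 0, 0, -0.005, 0.004, 0.17, 0, 0, 0, -0.005, 0.004, 0.21, 0, 0, 0, -0.005, 0.004, 0.245, 0, 0, 0, -0.005, 0.004, 0.275, 0, 0, 0, -0.005, 0.004, 0.3, 0, 0, 0, -0.005, 0.004, 0.32, 0, 0, 0, -0.005, 0.004, 0.33, 0, 0, 0, -0.005, 0.004, 0.33, 0, 0, 0],
)

```text
clock: 31.42
tool_pos: [0.6443, -0.1287, 0.0857]
ee_rot: [[0.775, 0.632, -0.001], [0.632, -0.775, 0.0], [-0.001, -0.001, -1.0]]
force: [-0.6, -0.4, -3.2]
grip_width: 0.0127
grip_force: 59.1
```

Call:
play_rows(
  deltas=[0, 0, 0.006, 0, 0, 0, 0, 0, 0.012, 0, 0, 0, 0, 0, 0.018, 0, 0, 0, 0, 0, 0.022, 0, 0, 0, 0, 0, 0.025, 0, 0, 0, 0, 0, 0.025, 0, 0, 0, 0, 0, 0.025, 0, 0, 0],
)

```text
clock: 32.0
tool_pos: [0.6445, -0.1287, 0.0801]
ee_rot: [[0.775, 0.632, 0.0], [0.632, -0.775, -0.0], [-0.0, 0.0, -1.0]]
force: [-0.3, 0.3, -3.0]
grip_width: 0.0122
grip_force: 59.1
```

Call:
play_rows(
  deltas=[0, 0, 0.002, 0, 0, 0, 0, 0, 0.004, 0, 0, 0, 0, 0, 0.006, 0, 0, 0, 0, 0, 0.007, 0, 0, 0, 0, 0, 0.007, 0, 0, 0],
)

```text
clock: 32.42
tool_pos: [0.6446, -0.1288, 0.079]
ee_rot: [[0.775, 0.632, 0.001], [0.632, -0.775, -0.0], [0.0, 0.001, -1.0]]
force: [-1.1, 0.1, 2.0]
grip_width: 0.0129
grip_force: 59.7
```

Contact is at the expected height; I'll release.

Call:
play_rows(
  deltas=[0, 0, 0, 0, 0, 0, 0, 0, 0, 0, 0, 0, 0, 0, 0, 0, 0, 0, 0, 0, 0, 0, 0, 0, 0, 0, 0, 0, 0, 0, 0, 0, 0, 0, 0, 0],
  jaw=0.6,
)

```text
clock: 32.92
tool_pos: [0.6445, -0.1287, 0.0783]
ee_rot: [[0.775, 0.632, 0.0], [0.632, -0.775, -0.0], [-0.0, 0.0, -1.0]]
force: [-0.2, -0.6, -0.3]
grip_width: 0.0511
grip_force: 0.0
```

Call:
play_rows(
  deltas=[0, 0, -0.02, 0, 0, 0, 0, 0, -0.06, 0, 0, 0, 0, 0, -0.12, 0, 0, 0, 0, 0, -0.25, 0, 0, 0, 0, 0, -0.4, 0, 0, 0, 0, 0, -0.55, 0, 0, 0, 0, 0, -0.66, 0, 0, 0, 0, 0, -0.66, 0, 0, 0, 0, 0, -0.66, 0, 0, 0, 0, 0, -0.66, 0, 0, 0],
)

```text
clock: 33.75
tool_pos: [0.644, -0.1286, 0.2433]
ee_rot: [[0.775, 0.632, -0.0], [0.632, -0.775, 0.0], [-0.0, -0.0, -1.0]]
force: [-0.7, -0.2, -0.4]
grip_width: 0.0514
grip_force: 0.0
```

```bash
python3 -c "
from h import *
st,im,P=wr('w15');ring(P,[.643,-.129],.055,.065,.08)
ring(P,[.643,-.129],.08,.0165,.023)
q=P.reshape(-1,3);q=q[(np.hypot(q[:,0]-.643,q[:,1]+.129)<.047)&(q[:,2]>.067)&(q[:,2]<.077)]
print('tilt',np.linalg.lstsq(np.c_[q[:,:2],np.ones(len(q))],q[:,2],rcond=None)[0])
im,d=get_image('top');P=cloud('top',d)
for c,lo,hi,r in(((.4274,-.3164),.012,.03,.04),((.4288,.31),.055,.075,.035)):ring(P,c,r,lo,hi)
im,d=get_image('scene');cv2.imwrite('pics/scene1.png',im[:,:,::-1])
"
```

```text
7146 z [0.0709 0.0721 0.0733] circ [ 0.6439 -0.1313  0.0492] mean [ 0.6454 -0.1292]
1511 z [0.0178 0.019  0.0203] circ [ 0.6429 -0.1286  0.0668] mean [ 0.6593 -0.1105]
tilt [ 0.00024921 -0.00180775  0.07173458]
449 z [0.0181 0.0213 0.0238] circ [ 0.4271 -0.3166  0.0303] mean [ 0.4274 -0.3157]
260 z [0.0592 0.0626 0.0659] circ [0.4282 0.3095 0.0225] mean [0.4299 0.3089]
```

View pics/w15.png

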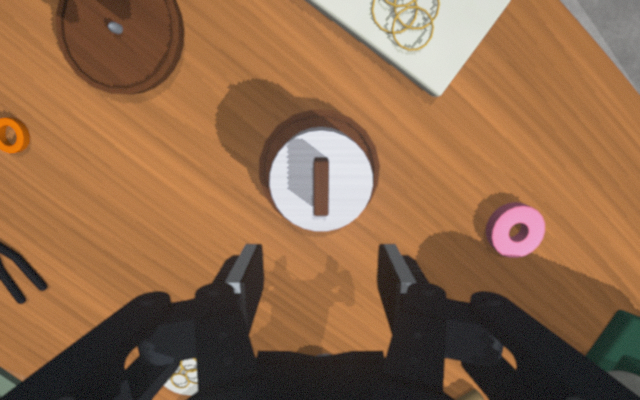

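The cover at (320,180) sits inside the lip, level, with its top at 72 mm and about 3 mm off axis. The block and jar have not moved, and the arm is clear.

```bash
python3 -c "
from station import *
print(hand_in())"
```

```text
the job is handed in; nothing more can be done
None
```

The large, medium and small wheels are stacked flat on the tall spindle, the cover is seated inside the lip, and the job is handed in (no verdict came back); block and jar measured unmoved, the hammer was never approached, though I did not re-measure it.

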